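# Seal a PCR plate in the hand press

## Robot

A 6-joint arm with a two-finger parallel gripper is mounted at the origin on a cart in front of the work surface, level with it; the furniture and walls round the work are solid. World frame = base frame: x ahead of the robot, y to its left, z up, the work surface at z = 0. Lengths are in m, angles in degrees, forces in N, time in s.
With the tool pointing down it reaches from about 0.35 to 0.875 m from the base axis. Payload 4.2 kg.
Tool frame: the origin (TCP) lies at the very end of the fingers, on their centre line; the grasp point (between the pads) lies 19 mm behind it; z points along the fingers, y is the direction in which the jaws open and shut (so a half turn about z gives the same grasp; the last joint's range is limited). The gripper opens to 87 mm and grips with 3 to 60 N. Pads are 19 mm wide; open, the fingers measure 117 mm over their backs; the gripper's body (75 mm by 190 mm) begins 51 mm behind the grasp point.
Start: joints at [-57.605, 22.042, 0.453, 0, -68.411, -14.817], TCP at [0.189, -0.596, 0.223] pointing down, gripper open.
Joint ranges: [-179.83, 179.83], [-69.29, 118.12], [-61.27, 80.66], [-181.25, 117.63], [-171.15, -9.14], [-177.46, 177.46]. Speed limits (degrees/s): [159.86, 159.86, 180, 180, 180, 180].

## Interface

Orientations are given as a 3x3 rotation matrix whose columns are the frame's x, y, z axes.
In Python, from station import r, imaging gives the robot as it stands. The module is installed in compiled form; this text tells all that it offers.
- The arm moves only by the tool move_arm, never from a script. Its argument "motion" is one flat list of numbers, 7 for each row, row after row: the shift along the tool's x, y, z in units of 40 mm (1.0 is 40 mm), then the turn, a rotation vector about the tool's x, y, z in units of 5 degrees (1.0 is 5 degrees), then the gripper's target within -1 to 1 (shut at 1, half-way at 0, fully open at -1). In form: [dx, dy, dz, wx, wy, wz, gripper, dx, dy, dz, wx, wy, wz, gripper, ...]. A call has 1 to 20 rows; each row is the pose to reach, as a shift and turn from the pose measured when the call began, along the tool's axes at that moment; what a row does not reach only later rows make up. A row lasts 1/12 s, in which the tool goes at most 41.7 mm and 7.16 degrees, less where a joint would pass 70% of its speed; a pose out of reach is approached as far as the arm can. A call with a gripper value outside its range is refused whole. The fingers move at their own pace and stop on an object; the grip force is fixed at half the most. Time passes only in rows, so rows that repeat a pose let the fingers close. It gives the time, the measured TCP pose, the force and the opening at its end, in the units of the state.
- r.sense(): the state, without advancing time (a new reading comes with each control period).
- imaging.capture(name): name is "scene" or "top"; returns the picture (400x640x3 uint8, blue, green, red); there is no depth.
- imaging.camera_params(name): a dict with "intrinsics" (3x3 intrinsics, pixels), "world_from_camera" (4x4, takes a point from camera to world coordinates). Camera axes: x right, y down, z forward; pixel columns grow to the right and rows downward; lengths in m; the calibration is good to about 2 mm. A picture is of the moment at which its call begins. camera_params takes no time and is no camera call.
- r.finish_job(): hands the job in, once; it reports no verdict.
The state is a dict: "time_s": time; "joints": joint angles; "joint_velocities": joint speeds; "effort": joint torques, N m; "tcp_pos": TCP position; "ee_rot": TCP orientation; "wrist_force": force on the tool from outside, world axes, zero at the start; "moment": the same for the moment, N m; "gripper_width": opening from 0.0 (shut) to 1.0 (fully open).
Only numpy, scipy, OpenCV 4.12 (cv2) and the standard library are available. Lean on these libraries where they do the work, as an engineer would, in place of code of your own. Each camera call takes 0.05 s, during which the arm holds its last target.

## Task

The PCR plate with its sealing mat stands half-way into the hand press: slide it fully home against the back stop, then screw the black knob down (clockwise from above) until you feel the pressure plate bear on the mat, and just a touch further, so that the plate is held firmly, with about 40 N, but not crushed. The press only stands on the bench: do not lift, tip or shove it, and leave the other things on the bench alone. Let go of the knob at the end.

Things in the scene. Friction and masses are not known exactly. Their poses are not given: they have to be found in the camera images.
- press: grey hand press, 2 kg in all, loose on rubber feet. Origin: centre of its underside, straight below the knob axis; x points from the open front to the back stop, z up. Base 180 x 164 mm (x, y), nest floor on which the plate slides 22 mm up; side rails 91 mm apart, tops 30 mm up, guide the plate along x. At the start its nest is open and the pressure plate is up
- press_stop (a point): middle of the back stop's face, where the far end of the plate comes to rest: 64 mm behind the knob axis, 30 mm above the bench; axes as the press
- press_beam (a point): top middle of the press's crossbeam, on the knob axis, 112 mm above the bench. The beam (32 x 160 mm, x by y) spans the nest on two columns 132 mm apart, underside 92 mm up; cap nuts at its ends reach 126 mm; the brass screw nut in its middle reaches 116 mm
- stem: vertical fast-thread screw with the knob on top and the sprung pressure plate below. Origin: middle of the black ribbed knob, 44 mm in diameter, 26 mm high (13 mm above and below the origin), about 168 mm over the bench at the start. Knob and stem sink 20 mm per clockwise turn (3.2 mm per rad), rise the other way and stay where left. This frame does not turn with the knob
- knob (a joint): angle of the black knob in rad: 0 at the start, grows clockwise seen from above (screwing down). Turning it runs against a steady friction torque of about 0.26 N m; every 10 N of load on the plate adds about 0.032 N m
- stem_end (a point): lower end of the stem, 90 mm below the knob's middle. Here the 96 x 76 mm rubber-faced pressure plate hangs on a collar set by a jam nut at a height that is not known: 5 to 14 mm above the mat at the start. Its spring is preloaded: on touching the mat the load comes to 15 N at once, then grows 25 N per mm of travel (80 N per rad of knob); over 55 N crushes the plate
- plate: white 96-well PCR plate under a grey-blue sealing mat, loose, about 80 g, 85 x 128 mm, 19 mm high with the mat. Origin: centre of its underside; its long side (128 mm) is its own y and lies along the press's x, so its near end is 64 mm from the origin toward the press's front. It starts 45 to 65 mm short of home; home is with the origin on the knob axis, 22 mm up
- beaker: small glass beaker, 44 mm wide, 58 mm high, bystander; origin at the centre of its underside
- timer: white lab timer, 62 x 66 x 19 mm, bystander; origin at the centre of its underside
- reagent: small reagent bottle with white cap, 40 mm wide, 62 mm high, bystander; origin at the centre of its underside

How it is judged (in metres and radians):
On the way, in this order (a step that is already met when the one before it is completed fails the run):
1. the plate is fully home against the back stop (within 3 mm), nothing pressing on it yet (x of plate in the frame of press above -0.003 m and contact force between stem and plate below 2 N), for 0.2 s.
2. the pressure plate bears on the mat with more than 25 N (contact force between stem and plate above 25 N), for 0.2 s.
At the end, for the whole second after the job is handed in: the plate lies flat in the nest within 3 mm of the back stop and the pressure plate holds it down with 25 to 55 N; the press stands level and at rest on the bench (x of plate in the frame of press above -0.003 m and z of plate in the frame of press below 0.025 m and contact force between stem and plate between 25 and 55 N and angle between press's own z axis and vertical below 0.01 rad and linear speed of press below 0.01 m/s); the robot touches nothing.
It fails at once if the pressure plate crushes the PCR plate (more than 55 N) (contact force between stem and plate above 55 N).
It fails at once if the press is lifted more than 2 mm off the bench (height (world z) of press above 0.002 m).
It fails at once if the press is tipped by more than 0.05 rad (angle between press's own z axis and vertical above 0.05 rad).
It fails at once if the press is shoved more than 25 mm from its place (distance of press from where it was at the start of the episode above 0.025 m).
It fails at once if a bystander is moved more than 20 mm (distance of any of beaker, timer, reagent from where it was at the start of the episode above 0.02 m).
It also fails if it takes over 72 s, if anything falls off the work surface, if the arm or the gripper's body presses on something with over 40 N, if the wrist force passes 120 N, or if a joint passes its speed limit or range.

## Working session

There is one attempt and no reset: what is moved stays moved. The work goes in short steps, Python scripts to look and compute and a tool call to move; the robot and the scene stay as the last step left them, time stands still between calls to the robot, and variables do not carry over. Pictures are saved under pics/ and viewed, and the job is handed in when it is done.

Besides the shell and the picture viewer there is one more tool, called after "Request:" as name(argument=value, ...) on one line, values as JSON. move_arm: Moves the arm, as the interface text tells. Its arguments: {"type":"object","properties":{"motion":{"type":"array","items":{"type":"number"}}},"required":["motion"]}

```bash
mkdir -p pics
python3 - <<'E'
from station import r, imaging
import cv2
print(r.sense())
for n in ("scene","top"):
    cv2.imwrite(f"pics/{n}0.png",imaging.capture(n)); print(n,imaging.camera_params(n))
E
```

```text
{'time_s': 0.0, 'joints': array([-5.76064575e+01,  2.20903412e+01,  3.77402632e-01, -2.90835496e-02,
       -6.84098585e+01, -1.48170182e+01]), 'joint_velocities': array([ 0.02072907, -0.02679964,  0.06767454, -0.09752479,  0.08463777,
       -0.03718344]), 'effort': array([ 1.31263409e-03, -3.90664959e+01,  1.87404835e+01,  4.21992436e+00,
        1.09353557e-02, -2.05297952e-04]), 'tcp_pos': array([ 0.18857094, -0.59522794,  0.22144754]), 'ee_rot': array([[-9.53370983e-01, -3.01799947e-01, -7.49619522e-04],
       [-3.01800863e-01,  9.53368756e-01,  2.06252535e-03],
       [ 9.21937917e-05,  2.19258764e-03, -9.99997592e-01]]), 'wrist_force': array([-0.54575921, -0.16214773,  0.10967248]), 'moment': array([0.01558946, 0.02543925, 0.03886315]), 'gripper_width': 0.9997313971607598}
scene {'intrinsics': array([[434.31046664,   0.        , 324.82778982],
       [  0.        , 434.31046664, 200.94371765],
       [  0.        ,   0.        ,   1.        ]]), 'world_from_camera': array([[ 0.99272468,  0.10825232, -0.05271756,  0.6363753 ],
       [ 0.1196656 , -0.83853208,  0.53154877, -0.65248844],
       [ 0.01333602, -0.53399006, -0.84538557,  1.13876665],
       [ 0.        ,  0.        ,  0.        ,  1.        ]])}
top {'intrinsics': array([[499.53204105,   0.        , 313.66087024],
       [  0.        , 499.53204105, 197.80987773],
       [  0.        ,   0.        ,   1.        ]]), 'world_from_camera': array([[ 1.63487211e-02, -9.78720270e-01,  2.04546698e-01,
         2.81330989e-01],
       [-9.99859610e-01, -1.67540340e-02, -2.49756096e-04,
        -1.30680676e-02],
       [ 3.67142367e-03, -2.04513898e-01, -9.78856775e-01,
         1.47517040e+00],
       [ 0.00000000e+00,  0.00000000e+00,  0.00000000e+00,
         1.00000000e+00]])}
```

View pics/scene0.png

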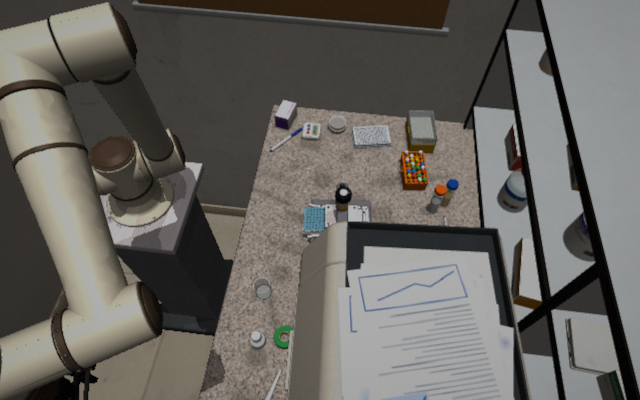

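View pics/top0.png

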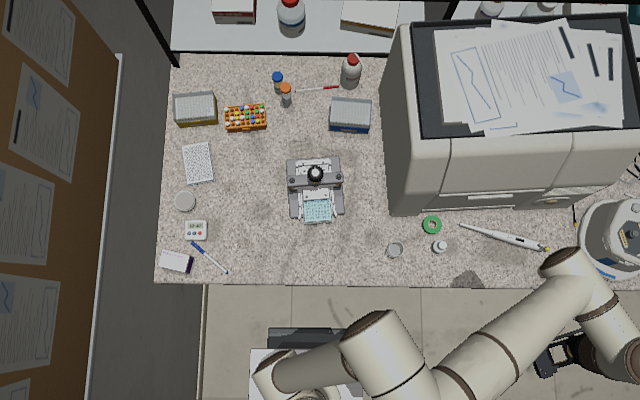

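The top view shows the press at about (316,190) with its front facing the robot (down in the image), and a large instrument to its right. I'll enlarge both views.

Run:
```python
import cv2
a=cv2.imread("pics/top0.png")[145:235,265:365]; cv2.imwrite("pics/topc.png",cv2.resize(a,None,fx=6,fy=6,interpolation=cv2.INTER_CUBIC))
a=cv2.imread("pics/scene0.png")[170:250,290:390]; cv2.imwrite("pics/scenec.png",cv2.resize(a,None,fx=7,fy=7,interpolation=cv2.INTER_CUBIC))
```

```text
(no output)
```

View pics/topc.png

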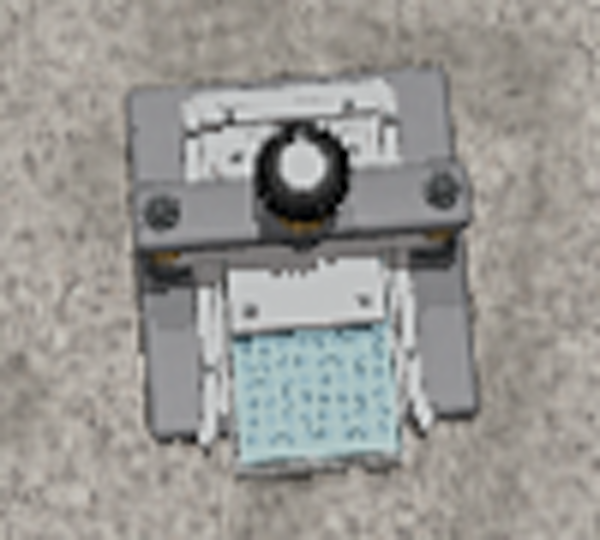

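View pics/scenec.png

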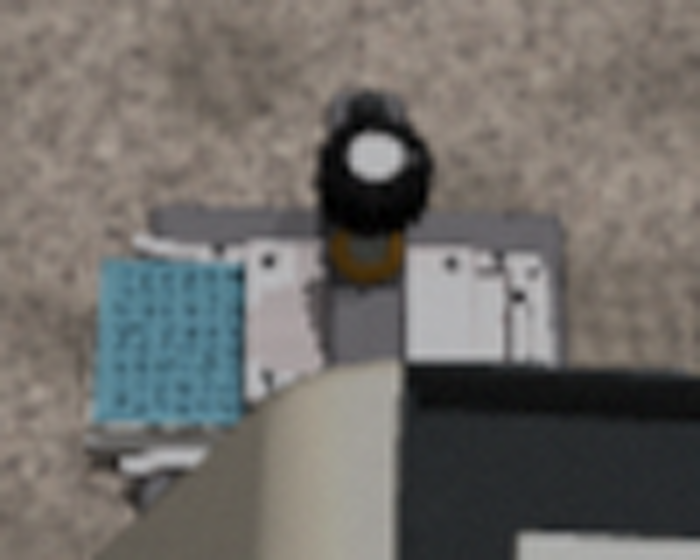

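```bash
cat > h.py <<'E'
import numpy as np
from station import r, imaging
def ray(n,u,v,z):
    P=imaging.camera_params(n);K=P["intrinsics"];T=P["world_from_camera"]
    d=T[:3,:3]@np.linalg.solve(K,[u,v,1]);o=T[:3,3];return o+d*(z-o[2])/d[2]
def proj(n,p):
    P=imaging.camera_params(n);K=P["intrinsics"];T=np.linalg.inv(P["world_from_camera"])
    c=K@(T[:3,:3]@np.array(p)+T[:3,3]);return c[:2]/c[2]
E
python3 - <<'E'
from h import *
t=lambda u,v,z:ray("top",265+(u+.5)/6-.5,145+(v+.5)/6-.5,z)
s=lambda u,v,z:ray("scene",290+(u+.5)/7-.5,170+(v+.5)/7-.5,z)
np.set_printoptions(precision=4,suppress=True)
k=t(302,165,.181);print("knob top",k,"scene",s(376,157,.181))
a=t(163,211,.126);b=t(442,190,.126);print("caps",a,b,(a+b)/2,np.linalg.norm(a-b),np.degrees(np.arctan2(*(a-b)[:2])))
c=t(235,340,.041);d=t(385,322,.041);e=t(240,464,.041);f=t(402,447,.041)
print("mat",e,f,"front mid",(e+f)/2,np.linalg.norm(e-f), np.degrees(np.arctan2(*(e-f)[:2])))
print("scene mat front", s(103,262,.041), s(92,422,.041))
for n,q in dict(BL=(126,92,),BR=(445,66),FR=(478,412),FL=(152,440)).items(): print(n,t(*q,.02))
E
```

```text
knob top [ 0.6221 -0.0156  0.181 ] scene [ 0.6217 -0.0163  0.181 ]
caps [0.6135 0.0483 0.126 ] [ 0.6258 -0.0809  0.126 ] [ 0.6196 -0.0163  0.126 ] 0.1297817337481511 -5.422554310840016
mat [0.5091 0.0118 0.041 ] [ 0.5187 -0.0666  0.041 ] front mid [ 0.5139 -0.0274  0.041 ] 0.07891442049851916 -7.030940015701756
scene mat front [0.5101 0.0089 0.041 ] [ 0.5168 -0.0677  0.041 ]
BL [0.701  0.0733 0.02  ]
BR [ 0.7174 -0.0873  0.02  ]
FR [ 0.5403 -0.1047  0.02  ]
FL [0.5236 0.0556 0.02  ]
```

Run:
```python
from h import *
np.set_printoptions(precision=3,suppress=True)
print("instr front-left base",ray("top",392,214,0),"right",ray("top",570,205,0), "scene left base",ray("scene",290,345,0))
print("beaker",ray("top",394,252,.03),"reagent",ray("top",440,246,.04))
R=r.sense()["ee_rot"];p=r.sense()["tcp_pos"]
yaw=np.radians(5.7);ux=np.array([np.cos(yaw),np.sin(yaw),0]);k=np.array([.6218,-.016,0])
for d,z in((-.14,.15),(-.14,.028)):
    q=k+d*ux+[0,0,z]; print(q,(R.T@(q-p))/.04)
from scipy.spatial.transform import Rotation as Ro
Rt=np.column_stack([-ux,[-ux[1],ux[0],0],[0,0,-1]])
print(Ro.from_matrix(R.T@Rt).as_rotvec(degrees=True)/5)
```

```text
instr front-left base [ 0.544 -0.249  0.   ] right [ 0.581 -0.786  0.   ] scene left base [ 0.529 -0.381  0.   ]
beaker [ 0.427 -0.248  0.03 ] reagent [ 0.446 -0.38   0.04 ]
[ 0.482 -0.03   0.15 ] [-11.272  11.254   1.81 ]
[ 0.482 -0.03   0.028] [-11.272  11.248   4.86 ]
[ 0.023 -0.004  2.374]
```

Request:
move_arm(motion=[-0.5,0.5,0,0,0,0.1,0,-1.1,1.1,0,0,0,0.3,0,-1.7,1.7,0,0,0,0.4,0,-2.4,2.4,0,0,0,0.5,0,-3.1,3.1,0,0,0,0.7,0,-3.8,3.8,0,0,0,0.8,0,-4.5,4.5,0.1,0,0,1,0,-5.2,5.2,0.2,0,0,1.1,0,-5.9,5.9,0.3,0,0,1.3,0,-6.6,6.6,0.5,0,0,1.4,0,-7.3,7.3,0.7,0,0,1.6,0,-8,8,0.9,0,0,1.7,0,-8.7,8.7,1.1,0,0,1.9,0,-9.4,9.4,1.3,0,0,2,0,-10,10,1.5,0,0,2.1,0,-10.5,10.5,1.7,0,0,2.2,0,-10.9,10.9,1.8,0,0,2.3,0,-11.2,11.2,1.8,0,0,2.37,0,-11.27,11.25,1.81,0,0,2.37,0,-11.27,11.25,1.81,0,0,2.37,0])

```text
time_s: 1.77
tcp_pos: [0.4827, -0.0293, 0.1496]
ee_rot: [[-0.995, -0.102, -0.002], [-0.102, 0.995, 0.002], [0.001, 0.002, -1.0]]
wrist_force: [-0.6, 1.1, 0.4]
gripper_width: 0.501
```

Run:
```python
from h import *
import cv2
print(r.sense()["joints"].round(1), r.sense()["wrist_force"],r.sense()["moment"])
a=imaging.capture("top");cv2.imwrite("pics/t1.png",cv2.resize(a[130:250,235:395],None,fx=5,fy=5,interpolation=cv2.INTER_CUBIC))
a=imaging.capture("scene");cv2.imwrite("pics/s1.png",cv2.resize(a[130:250,260:400],None,fx=5,fy=5,interpolation=cv2.INTER_CUBIC))
```

```text
[ 15.7  12.5 -24.9  -0.1 -52.7 -99.8] [-0.62571034  1.07126526  0.40683666] [-0.04581984  0.0208319   0.03273929]
```

View pics/t1.png

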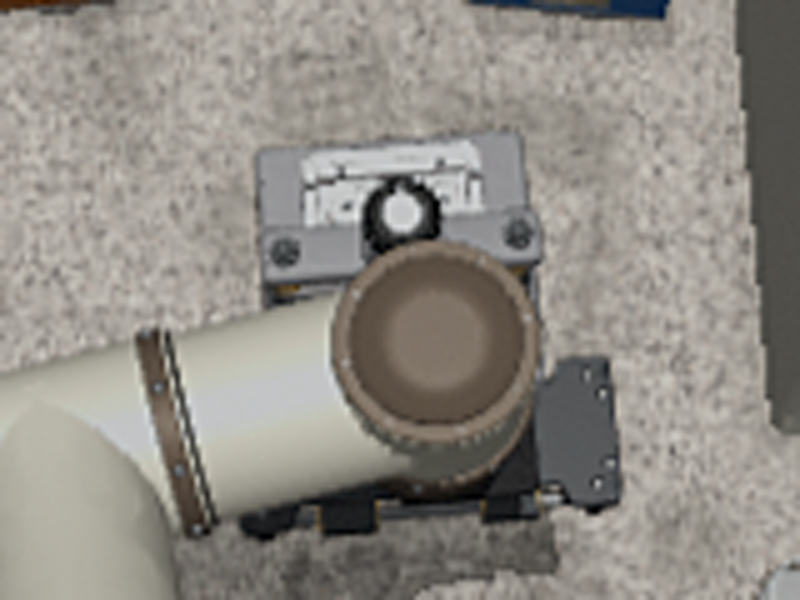

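View pics/s1.png

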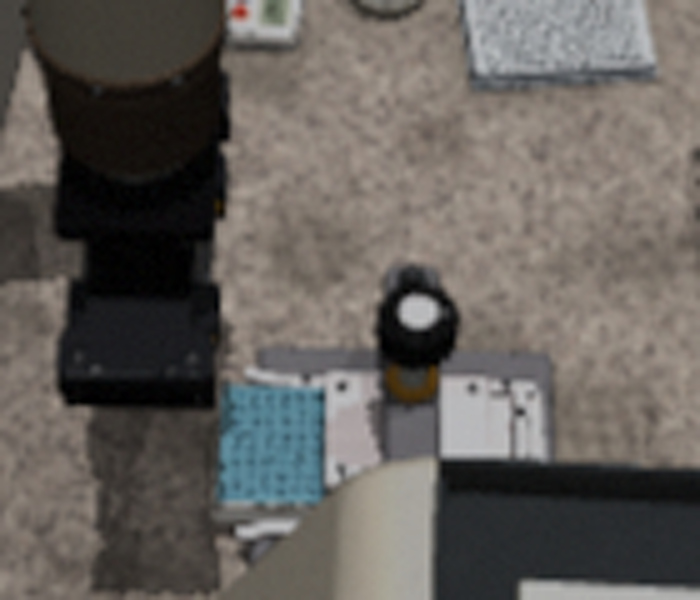

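The gripper stands clear in front of the press, with the jaw axis across it and the wrist right at the plate's open end. Next I lower it in front of the plate.

Request:
move_arm(motion=[0,0,0.4,0,0,0,0,0,0,0.9,0,0,0,0,0,0,1.4,0,0,0,0,0,0,1.9,0,0,0,0,0,0,2.4,0,0,0,0,0,0,2.8,0,0,0,0,0,0,3.03,0,0,0,0,0,0,3.03,0,0,0,0,0,0,3.03,0,0,0,0])

```text
time_s: 2.62
tcp_pos: [0.4816, -0.0309, 0.0288]
ee_rot: [[-0.995, -0.099, -0.002], [-0.099, 0.995, 0.001], [0.002, 0.002, -1.0]]
wrist_force: [1.2, 0.1, 0.6]
gripper_width: 0.499
```

Request:
move_arm(motion=[-0.15,0,0,0,0,0,0,-0.3,0,0,0,0,0,0,-0.45,0,0,0,0,0,0,-0.6,0,0,0,0,0,0,-0.75,0,0,0,0,0,0,-0.9,0,0,0,0,0,0,-1,0,0,0,0,0,0,-1,0,0,0,0,0,0])

```text
time_s: 3.28
tcp_pos: [0.5227, -0.0268, 0.0287]
ee_rot: [[-0.995, -0.099, -0.001], [-0.099, 0.995, 0.002], [0.001, 0.002, -1.0]]
wrist_force: [0.0, -0.5, -0.4]
gripper_width: 0.5
```

Request:
move_arm(motion=[-0.1,0,0,0,0,0,0,-0.2,0,0,0,0,0,0,-0.3,0,0,0,0,0,0,-0.4,0,0,0,0,0,0,-0.45,0,0,0,0,0,0,-0.5,0,0,0,0,0,0,-0.5,0,0,0,0,0,0])

```text
time_s: 3.87
tcp_pos: [0.5431, -0.0247, 0.0287]
ee_rot: [[-0.995, -0.099, -0.0], [-0.099, 0.995, 0.002], [0.0, 0.002, -1.0]]
wrist_force: [0.0, 0.2, 0.2]
gripper_width: 0.498
```

Run:
```python
from h import *
import cv2
a=imaging.capture("scene");cv2.imwrite("pics/s2.png",cv2.resize(a[130:250,260:400],None,fx=5,fy=5,interpolation=cv2.INTER_CUBIC))
```

```text
(no output)
```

View pics/s2.png

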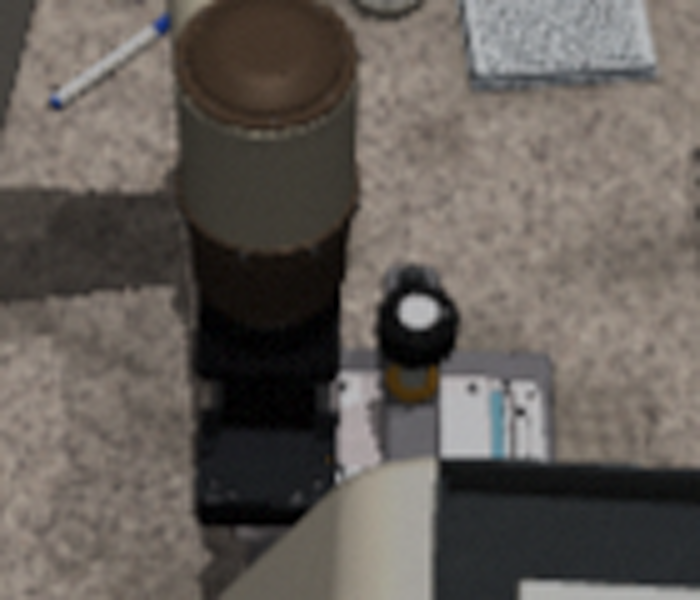

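The mat now shows behind the pressure plate at (497,425), a few mm short of the stop. I'll continue in small steps and watch the force.

Request:
move_arm(motion=[-0.04,0,0,0,0,0,0,-0.08,0,0,0,0,0,0,-0.1,0,0,0,0,0,0,-0.1,0,0,0,0,0,0])

```text
time_s: 4.25
tcp_pos: [0.5468, -0.0244, 0.0287]
ee_rot: [[-0.995, -0.099, -0.001], [-0.099, 0.995, 0.002], [0.001, 0.002, -1.0]]
wrist_force: [-0.3, -0.2, 0.5]
gripper_width: 0.5
```

Request:
move_arm(motion=[-0.02,0,0,0,0,0,0,-0.04,0,0,0,0,0,0,-0.04,0,0,0,0,0,0])

```text
time_s: 4.5
tcp_pos: [0.5468, -0.0245, 0.0284]
ee_rot: [[-0.995, -0.099, -0.004], [-0.099, 0.995, 0.001], [0.004, 0.002, -1.0]]
wrist_force: [-4.9, 0.1, 2.7]
gripper_width: 0.499
```

Request:
move_arm(motion=[-0.02,0,0,0,0,0,0,-0.04,0,0,0,0,0,0,-0.04,0,0,0,0,0,0])

```text
time_s: 4.75
tcp_pos: [0.5469, -0.0246, 0.0282]
ee_rot: [[-0.995, -0.098, -0.008], [-0.098, 0.995, 0.001], [0.008, 0.001, -1.0]]
wrist_force: [-6.2, 0.7, 4.5]
gripper_width: 0.499
```

Run:
```python
from h import *
import cv2
s=r.sense();print(s["wrist_force"],s["moment"],s["joints"].round(1))
a=imaging.capture("scene");cv2.imwrite("pics/s3.png",cv2.resize(a[170:250,300:400],None,fx=7,fy=7,interpolation=cv2.INTER_CUBIC))
```

```text
[-6.22000224  0.70169611  4.47764182] [0.25512924 1.70452725 0.07873443] [ 14.3  27.4 -23.4  -0.2 -39.6 -98.5]
```

View pics/s3.png

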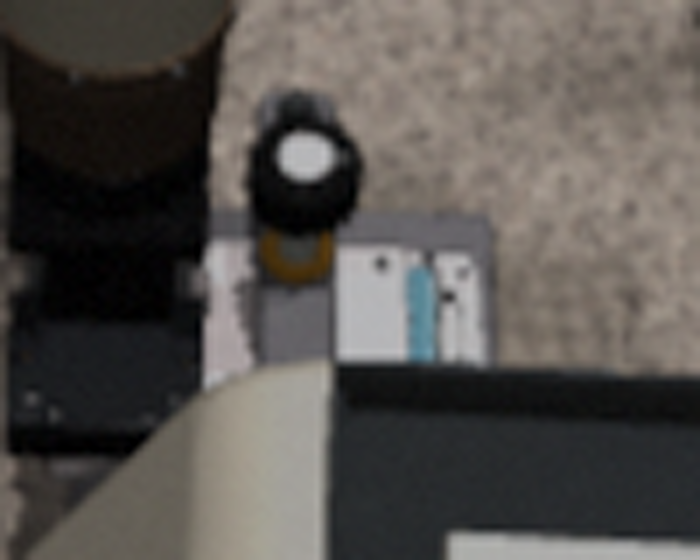

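Run:
```python
from h import *
np.set_printoptions(precision=4,suppress=True)
yaw=np.radians(5.7);ux=np.array([np.cos(yaw),np.sin(yaw),0]);k=np.array([.6218,-.016,0])
s=lambda u,v,z:ray("scene",300+(u+.5)/7-.5,170+(v+.5)/7-.5,z)
for u,v,z in((433,310,.041),(440,310,.041),(305,155,.181)): print((s(u,v,z)-k)@ux, s(u,v,z))
```

```text
0.060167007462571774 [0.68  0.007 0.041]
0.06310872635987508 [0.6829 0.0073 0.041 ]
-0.0004781613539031766 [ 0.6213 -0.0154  0.181 ]
```

Request:
move_arm(motion=[0.2,0,0,0,0,0,0,0.5,0,0,0,0,0,0,0.9,0,0,0,0,0,0,1.3,0,0,0,0,0,0,1.8,0,0,0,0,0,0,2.2,0,0,0,0,0,-0.3,2.5,0,-0.3,0,0,0,-0.6,2.7,0,-0.8,0,0,0,-1,2.8,0,-1.5,0,0,0,-1,2.8,0,-2.2,0,0,0,-1,2.8,0,-3,0,0,0,-1,2.8,0,-3.8,0,0,0,-1,2.8,0,-4.5,0,0,0,-1,2.8,0,-5.2,0,0,0,-1,2.8,0,-5.5,0,0,0,-1,2.8,0,-5.5,0,0,0,-1])

```text
time_s: 6.13
tcp_pos: [0.4399, -0.0353, 0.2529]
ee_rot: [[-0.995, -0.099, 0.004], [-0.099, 0.995, 0.002], [-0.004, 0.002, -1.0]]
wrist_force: [-0.1, -0.3, 0.6]
gripper_width: 0.997
```

Run:
```python
from h import *
import cv2
s=r.sense();print(s["wrist_force"],s["moment"],s["joints"].round(1),s["tcp_pos"])
a=imaging.capture("scene");cv2.imwrite("pics/s4.png",cv2.resize(a[170:250,290:390],None,fx=7,fy=7,interpolation=cv2.INTER_CUBIC))
a=imaging.capture("top");cv2.imwrite("pics/t4.png",cv2.resize(a[145:235,265:365],None,fx=6,fy=6,interpolation=cv2.INTER_CUBIC))
```

```text
[-0.13996035 -0.25122425  0.58145228] [ 0.01282688 -0.07191063  0.04540122] [ 1.660e+01  2.300e+00 -2.080e+01 -1.000e-01 -6.670e+01 -1.009e+02] [ 0.43989804 -0.03529364  0.25291285]
```

View pics/s4.png

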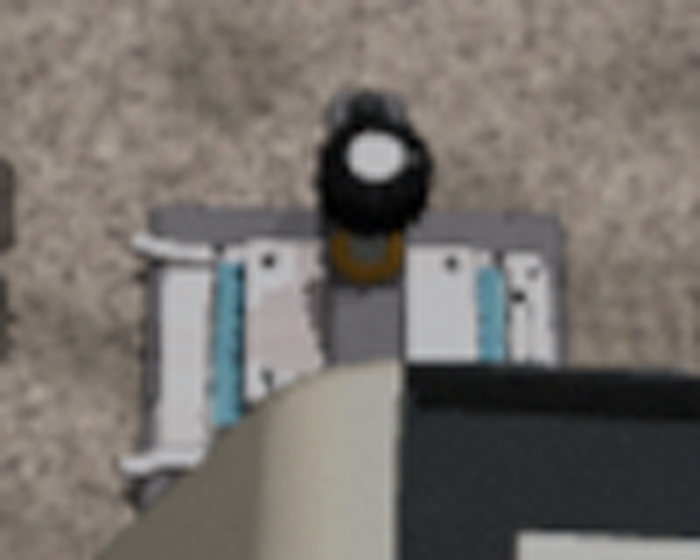

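View pics/t4.png

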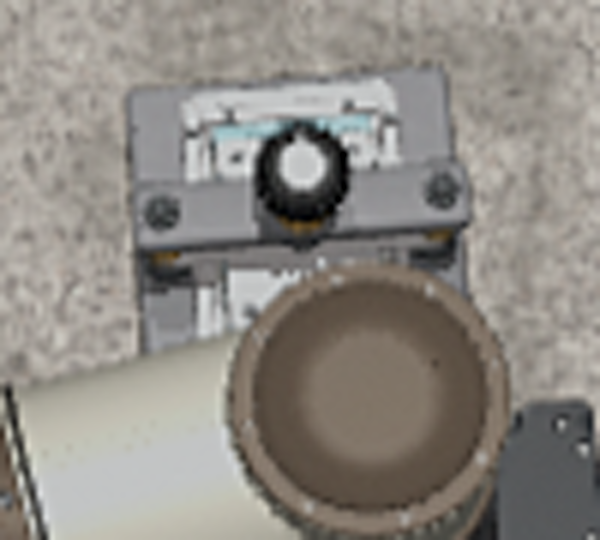

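The mat strips in front of (215–243) and behind (478–505) the pressure plate are equal in width, and the knob and press have not moved, so the plate is home. Next I wind the wrist back so the knob can be turned in one grip.

Request:
move_arm(motion=[0,0,0,0,0,-1.3,-1,0,0,0,0,0,-2.7,-1,0,0,0,0,0,-4.1,-1,0,0,0,0,0,-5.5,-1,0,0,0,0,0,-6.9,-1,0,0,0,0,0,-8.3,-1,0,0,0,0,0,-9.7,-1,0,0,0,0,0,-11.1,-1,0,0,0,0,0,-12.5,-1,0,0,0,0,0,-13.9,-1,0,0,0,0,0,-15.3,-1,0,0,0,0,0,-16.7,-1,0,0,0,0,0,-18.1,-1,0,0,0,0,0,-19.5,-1,0,0,0,0,0,-20.9,-1,0,0,0,0,0,-22.3,-1,0,0,0,0,0,-23.7,-1,0,0,0,0,0,-25,-1,0,0,0,0,0,-26,-1,0,0,0,0,0,-26,-1])

```text
time_s: 7.9
tcp_pos: [0.4367, -0.0355, 0.2472]
ee_rot: [[0.716, -0.698, -0.008], [-0.698, -0.716, 0.001], [-0.007, 0.005, -1.0]]
wrist_force: [-0.0, -0.3, 0.7]
gripper_width: 1.0
```

Run:
```python
from h import *
np.set_printoptions(precision=4,suppress=True)
s=r.sense();R=s["ee_rot"];p=s["tcp_pos"];print(s["joints"].round(1),p,R)
q=np.array([.6218,-.016,.230]);print(R.T@(q-p)/.04)
```

```text
[ 16.6   2.6 -21.3  -0.2 -66.5  29.2] [ 0.4367 -0.0355  0.2472] [[ 0.7156 -0.6985 -0.0082]
 [-0.6985 -0.7156  0.0012]
 [-0.0067  0.0048 -1.    ]]
[ 2.9726 -3.5829  0.3917]
```

```bash
cat >> h.py <<'E'
from scipy.spatial.transform import Rotation as Ro
np.set_printoptions(precision=4,suppress=True)
def down(a):
    a=np.radians(a);y=np.array([np.cos(a),np.sin(a),0]);z=np.array([0,0,-1.]);return np.column_stack([np.cross(y,z),y,z])
def delta(q,a):
    s=r.sense();R=s["ee_rot"];p=s["tcp_pos"]
    print("t",s["time_s"],"shift",R.T@(np.array(q)-p)/.04,"turn",Ro.from_matrix(R.T@down(a)).as_rotvec(degrees=True)/5,"j",s["joints"].round(1))
E
python3 -c "
from h import *
delta([.6218,-.016,.225],358.3)"
```

```text
t 7.9 shift [ 2.9735 -3.5835  0.5167] turn [ -0.0607   0.1031 -26.5209] j [ 16.6   2.6 -21.3  -0.2 -66.5  29.2]
```

Request:
move_arm(motion=[0.1,-0.1,0,0,0,-1.3,-1,0.2,-0.3,0,0,0,-2.7,-1,0.4,-0.5,0,0,0,-4.1,-1,0.6,-0.7,0,0,0,-5.5,-1,0.8,-0.9,0,0,0,-6.9,-1,1,-1.2,0,0,0,-8.3,-1,1.2,-1.4,0,0,0,-9.7,-1,1.4,-1.7,0,0,0,-11.1,-1,1.6,-1.9,0,0,0,-12.5,-1,1.8,-2.2,0,0,0,-13.9,-1,2,-2.4,0.1,0,0,-15.3,-1,2.2,-2.6,0.2,0,0,-16.7,-1,2.4,-2.9,0.2,0,0,-18.1,-1,2.6,-3.1,0.3,0,0.1,-19.5,-1,2.8,-3.3,0.4,0,0.1,-20.9,-1,2.9,-3.5,0.5,-0.05,0.1,-22.3,-1,2.97,-3.58,0.5,-0.06,0.1,-23.7,-1,2.97,-3.58,0.5,-0.06,0.1,-25.1,-1,2.97,-3.58,0.5,-0.06,0.1,-26.5,-1,2.97,-3.58,0.5,-0.06,0.1,-26.5,-1])

```text
time_s: 9.57
tcp_pos: [0.6213, -0.016, 0.2238]
ee_rot: [[0.032, 0.999, -0.003], [0.999, -0.032, -0.0], [-0.001, -0.003, -1.0]]
wrist_force: [0.4, -0.3, 0.1]
gripper_width: 1.005
```

Run:
```python
from h import *
import cv2
s=r.sense();print(s["ee_rot"],s["wrist_force"],s["moment"])
delta([.6218,-.016,.149],358.3)
a=imaging.capture("scene");cv2.imwrite("pics/s5.png",cv2.resize(a[110:250,260:400],None,fx=4,fy=4,interpolation=cv2.INTER_CUBIC))
```

```text
[[ 0.0318  0.9995 -0.0027]
 [ 0.9995 -0.0318 -0.0004]
 [-0.0005 -0.0027 -1.    ]] [ 0.3795 -0.3352  0.1497] [-0.1751 -0.0104  0.0544]
t 9.5667 shift [0.0023 0.0185 1.8698] turn [-0.0313  0.0057 -0.0241] j [ 13.4  21.7   0.2  -0.  -68.6 164.8]
```

View pics/s5.png

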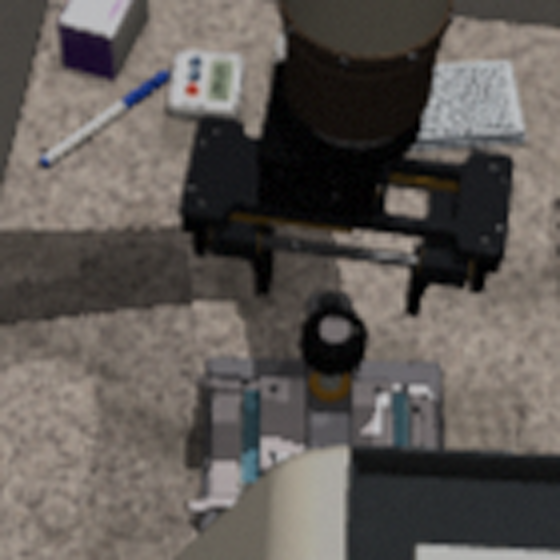

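The open fingers straddle the knob along x. Descending.

Request:
move_arm(motion=[0,0.02,0.3,0,0,0,-1,0,0.02,0.6,0,0,0,-1,0,0.02,0.9,0,0,0,-1,0,0.02,1.2,0,0,0,-1,0,0.02,1.5,0,0,0,-1,0,0.02,1.75,0,0,0,-1,0,0.02,1.87,0,0,0,-1,0,0.02,1.87,0,0,0,-1,0,0.02,1.87,0,0,0,-1])

```text
time_s: 10.37
tcp_pos: [0.622, -0.0161, 0.1493]
ee_rot: [[0.037, 0.999, -0.002], [0.999, -0.037, -0.001], [-0.001, -0.002, -1.0]]
wrist_force: [1.0, -0.1, 0.4]
gripper_width: 1.004
```

Run:
```python
from h import *
import cv2
s=r.sense();print(s["wrist_force"],s["moment"])
delta([.6218,-.016,.149],358.3)
a=imaging.capture("scene");cv2.imwrite("pics/s6.png",cv2.resize(a[130:240,280:390],None,fx=5,fy=5,interpolation=cv2.INTER_CUBIC))
```

```text
[ 1.0345 -0.1369  0.3559] [-0.1642  0.026   0.0062]
t 10.3667 shift [ 0.0034 -0.0062  0.0073] turn [-0.0268  0.0085 -0.0826] j [ 13.4  25.1  -5.7   0.  -59.3 164.5]
```

View pics/s6.png

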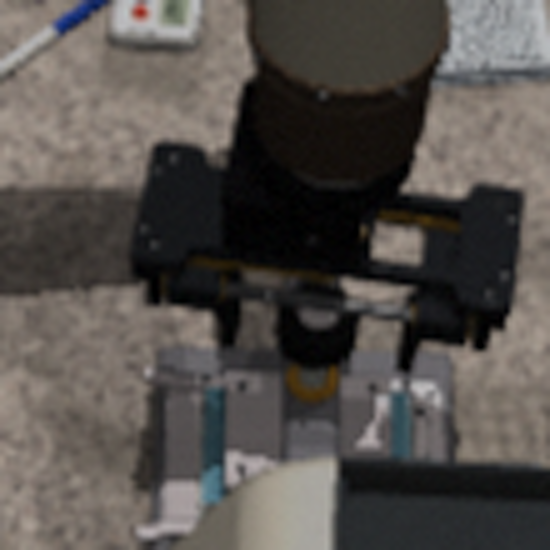

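Request:
move_arm(motion=[0,0,0,0,0,0,0,0,0,0,0,0,0,0,0,0,0,0,0,0,0.2,0,0,0,0,0,0,0.3,0,0,0,0,0,0,0.5,0,0,0,0,0,0,0.7,0,0,0,0,0,0,1,0,0,0,0,0,0,1,0,0,0,0,0,0,1])

```text
time_s: 11.17
tcp_pos: [0.6211, -0.0161, 0.1497]
ee_rot: [[0.037, 0.999, -0.004], [0.999, -0.037, -0.001], [-0.001, -0.004, -1.0]]
wrist_force: [-3.6, 1.1, 2.0]
gripper_width: 0.497
```

Run:
```python
from h import *
s=r.sense();print(s["wrist_force"],s["moment"],s["tcp_pos"],s["gripper_width"]*87)
```

```text
[-3.6097  1.0621  2.0283] [ 0.1635  1.2578 -0.0343] [ 0.6211 -0.0161  0.1497] 43.25720400980439
```

```bash
cat >> h.py <<'E'
def tq(n=6):
    e=[];m=[]
    for i in range(n):
        s=r.sense();e.append(s["effort"][5]);m.append(s["moment"][2]);imaging.capture("top") if i<n-1 else 0
    s=r.sense();w=s["gripper_width"]*87
    print("t",round(s["time_s"],2),"eff6",np.array(e),"mz",np.array(m),"F",s["wrist_force"],"tcp",s["tcp_pos"],"w",w,"j6",s["joints"][5],"yaw",np.degrees(np.arctan2(*s["ee_rot"][[1,0],1])),"tilt",s["ee_rot"][:,2])
E
python3 -c "
from h import *
tq()"
```

```text
t 11.42 eff6 [0.0553 0.0578 0.0604 0.0625 0.0632 0.064 ] mz [-0.0343  0.0195 -0.0957 -0.0969 -0.0925 -0.0533] F [-4.9754  0.9275  3.011 ] tcp [ 0.6211 -0.0161  0.1497] w 43.55854249610383 j6 164.49332401665117 yaw -2.116194101894482 tilt [-0.004  -0.0005 -1.    ]
```

Request:
move_arm(motion=[0,0,0,0,0,0.4,1,0,0,0,0,0,1,1,0,0,0.01,0,0,1.6,1,0,0,0.015,0,0,2.2,1,0,0,0.02,0,0,2.8,1,0,0,0.025,0,0,3.4,1,0,0,0.03,0,0,4,1,0,0,0.035,0,0,4.6,1,0,0,0.04,0,0,5.2,1,0,0,0.04,0,0,5.8,1,0,0,0.045,0,0,6.4,1,0,0,0.05,0,0,7,1,0,0,0.055,0,0,7.6,1,0,0,0.06,0,0,8,1])

```text
time_s: 12.58
tcp_pos: [0.6214, -0.0162, 0.1475]
ee_rot: [[0.671, 0.741, -0.003], [0.741, -0.671, -0.001], [-0.003, -0.002, -1.0]]
wrist_force: [-2.2, 0.5, 2.2]
gripper_width: 0.499
```

```bash
python3 -c "
from h import *
tq()"
```

```text
t 12.83 eff6 [-0.0565 -0.2707 -0.1891 -0.0572 -0.0371 -0.0466] mz [0.2723 0.1484 0.054  0.0666 0.0439 0.03  ] F [-2.8803 -0.1686  2.8089] tcp [ 0.6214 -0.0162  0.1474] w 43.29564810176992 j6 124.53810307347867 yaw -42.07124112756262 tilt [-0.0034 -0.0007 -1.    ]
```

At rest the torque relaxes, so it only means something while turning. I'll turn at a constant slow rate and read the moment at the end of each move.

Request:
move_arm(motion=[0,0,0.003,0,0,0.4,1,0,0,0.006,0,0,0.8,1,0,0,0.009,0,0,1.2,1,0,0,0.012,0,0,1.6,1,0,0,0.014,0,0,2,1,0,0,0.017,0,0,2.4,1])

```text
time_s: 13.33
tcp_pos: [0.6215, -0.0163, 0.1468]
ee_rot: [[0.81, 0.586, -0.003], [0.586, -0.81, -0.001], [-0.003, -0.001, -1.0]]
wrist_force: [-2.1, -1.1, 1.1]
gripper_width: 0.5
```

```bash
python3 -c "
from h import *
tq(1)"
```

```text
t 13.33 eff6 [0.0327] mz [0.2326] F [-2.134  -1.0732  1.1039] tcp [ 0.6215 -0.0163  0.1468] w 43.48849567970919 j6 112.51068465974922 yaw -54.0927063149674 tilt [-0.0032 -0.0009 -1.    ]
```

Request:
move_arm(motion=[0,0,0.003,0,0,0.4,1,0,0,0.006,0,0,0.8,1,0,0,0.009,0,0,1.2,1,0,0,0.012,0,0,1.6,1,0,0,0.014,0,0,2,1,0,0,0.017,0,0,2.4,1])

```text
time_s: 13.83
tcp_pos: [0.6215, -0.0164, 0.1461]
ee_rot: [[0.914, 0.405, -0.003], [0.405, -0.914, -0.001], [-0.003, -0.0, -1.0]]
wrist_force: [-3.3, -1.1, 1.6]
gripper_width: 0.496
```

```bash
python3 -c "
from h import *
tq(1)"
```

```text
t 13.83 eff6 [0.0322] mz [0.1918] F [-3.2901 -1.0891  1.6362] tcp [ 0.6215 -0.0164  0.1461] w 43.127419829759525 j6 100.48502861379993 yaw -66.11442606684331 tilt [-0.0031 -0.001  -1.    ]
```

Request:
move_arm(motion=[0,0,0.003,0,0,0.4,1,0,0,0.006,0,0,0.8,1,0,0,0.009,0,0,1.2,1,0,0,0.012,0,0,1.6,1,0,0,0.014,0,0,2,1,0,0,0.017,0,0,2.4,1])

```text
time_s: 14.33
tcp_pos: [0.6216, -0.0165, 0.1455]
ee_rot: [[0.979, 0.206, -0.003], [0.205, -0.979, -0.001], [-0.003, 0.001, -1.0]]
wrist_force: [-2.9, -0.0, 1.9]
gripper_width: 0.495
```

```bash
python3 -c "
from h import *
tq(1)"
```

```text
t 14.33 eff6 [0.0318] mz [0.2169] F [-2.9111 -0.0487  1.8503] tcp [ 0.6216 -0.0165  0.1455] w 43.059746664583315 j6 88.45881318872941 yaw -78.14121167994752 tilt [-0.0029 -0.0012 -1.    ]
```

Request:
move_arm(motion=[0,0,0.003,0,0,0.4,1,0,0,0.006,0,0,0.8,1,0,0,0.009,0,0,1.2,1])

```text
time_s: 14.58
tcp_pos: [0.6216, -0.0166, 0.1451]
ee_rot: [[0.995, 0.102, -0.003], [0.102, -0.995, -0.001], [-0.003, 0.001, -1.0]]
wrist_force: [-2.4, -0.8, 1.4]
gripper_width: 0.497
```

```bash
python3 -c "
from h import *
tq(1)"
```

```text
t 14.58 eff6 [0.0318] mz [0.2062] F [-2.3518 -0.7904  1.436 ] tcp [ 0.6216 -0.0166  0.1451] w 43.217506570850574 j6 82.43048540432932 yaw -84.17099024035896 tilt [-0.0028 -0.0012 -1.    ]
```

Request:
move_arm(motion=[0,0,0.003,0,0,0.4,1,0,0,0.006,0,0,0.8,1,0,0,0.009,0,0,1.2,1])

```text
time_s: 14.83
tcp_pos: [0.6215, -0.0166, 0.1448]
ee_rot: [[1.0, -0.003, -0.003], [-0.003, -1.0, -0.001], [-0.003, 0.001, -1.0]]
wrist_force: [-2.2, -0.1, 2.5]
gripper_width: 0.496
```

```bash
python3 -c "
from h import *
tq(1)"
```

```text
t 14.83 eff6 [0.0317] mz [0.2043] F [-2.2181 -0.1384  2.5195] tcp [ 0.6215 -0.0166  0.1448] w 43.133955417392166 j6 76.40588574530241 yaw -90.19585876658064 tilt [-0.0027 -0.0013 -1.    ]
```

Request:
move_arm(motion=[0,0,0.003,0,0,0.4,1,0,0,0.006,0,0,0.8,1,0,0,0.009,0,0,1.2,1])

```text
time_s: 15.08
tcp_pos: [0.6215, -0.0167, 0.1445]
ee_rot: [[0.994, -0.108, -0.003], [-0.108, -0.994, -0.001], [-0.002, 0.002, -1.0]]
wrist_force: [-3.2, -0.5, 1.7]
gripper_width: 0.498
```

```bash
python3 -c "
from h import *
tq(1)"
```

```text
t 15.08 eff6 [0.0316] mz [0.1713] F [-3.2391 -0.5227  1.7151] tcp [ 0.6215 -0.0167  0.1445] w 43.29003176830584 j6 70.37972522896527 yaw -96.22437190484851 tilt [-0.0025 -0.0013 -1.    ]
```

Request:
move_arm(motion=[0,0,0.003,0,0,0.4,1,0,0,0.006,0,0,0.8,1,0,0,0.009,0,0,1.2,1])

```text
time_s: 15.33
tcp_pos: [0.6215, -0.0167, 0.1441]
ee_rot: [[0.977, -0.212, -0.002], [-0.212, -0.977, -0.001], [-0.002, 0.002, -1.0]]
wrist_force: [-2.5, -0.2, 2.0]
gripper_width: 0.499
```

```bash
python3 -c "
from h import *
tq(1)"
```

```text
t 15.33 eff6 [0.0315] mz [0.2378] F [-2.5432 -0.2182  2.0421] tcp [ 0.6215 -0.0167  0.1441] w 43.43910095763043 j6 64.35310697549696 yaw -102.25095321131984 tilt [-0.0024 -0.0013 -1.    ]
```

Request:
move_arm(motion=[0,0,0.003,0,0,0.4,1,0,0,0.006,0,0,0.8,1,0,0,0.009,0,0,1.2,1])

```text
time_s: 15.58
tcp_pos: [0.6215, -0.0168, 0.1438]
ee_rot: [[0.95, -0.314, -0.002], [-0.314, -0.95, -0.001], [-0.002, 0.002, -1.0]]
wrist_force: [-2.8, -0.0, 1.5]
gripper_width: 0.498
```

```bash
python3 -c "
from h import *
tq(1)"
```

```text
t 15.58 eff6 [0.0314] mz [0.2406] F [-2.7609 -0.0442  1.4533] tcp [ 0.6215 -0.0168  0.1438] w 43.3411497407587 j6 58.32759665211603 yaw -108.28412017782233 tilt [-0.0023 -0.0012 -1.    ]
```

Request:
move_arm(motion=[0,0,0.003,0,0,0.4,1,0,0,0.006,0,0,0.8,1])

```text
time_s: 15.75
tcp_pos: [0.6215, -0.0168, 0.1436]
ee_rot: [[0.925, -0.38, -0.002], [-0.38, -0.925, -0.001], [-0.001, 0.002, -1.0]]
wrist_force: [-2.7, -0.6, 2.0]
gripper_width: 0.498
```

```bash
python3 -c "
from h import *
tq(1)"
```

```text
t 15.75 eff6 [0.0293] mz [0.2678] F [-2.7372 -0.5568  2.0346] tcp [ 0.6215 -0.0168  0.1436] w 43.344343849845565 j6 54.29918429498019 yaw -112.31560929459535 tilt [-0.002  -0.0012 -1.    ]
```

Request:
move_arm(motion=[0,0,0.003,0,0,0.4,1,0,0,0.006,0,0,0.8,1])

```text
time_s: 15.92
tcp_pos: [0.6215, -0.0168, 0.1433]
ee_rot: [[0.896, -0.444, -0.002], [-0.444, -0.896, -0.001], [-0.001, 0.002, -1.0]]
wrist_force: [-2.8, -1.7, 1.7]
gripper_width: 0.493
```

```bash
python3 -c "
from h import *
tq(1)"
```

```text
t 15.92 eff6 [0.0292] mz [0.2525] F [-2.7713 -1.6793  1.6624] tcp [ 0.6215 -0.0168  0.1433] w 42.91034022410038 j6 50.27421189141836 yaw -116.34273094054254 tilt [-0.0018 -0.0011 -1.    ]
```

Request:
move_arm(motion=[0,0,0.003,0,0,0.4,1])

```text
time_s: 16.0
tcp_pos: [0.6215, -0.0169, 0.1432]
ee_rot: [[0.88, -0.475, -0.002], [-0.475, -0.88, -0.001], [-0.001, 0.002, -1.0]]
wrist_force: [-3.0, -0.5, 1.4]
gripper_width: 0.498
```

```bash
python3 -c "
from h import *
tq(1)"
```

```text
t 16.0 eff6 [0.0372] mz [0.2501] F [-2.9525 -0.4675  1.3675] tcp [ 0.6215 -0.0169  0.1432] w 43.33686664696829 j6 48.2459216929072 yaw -118.37457475248829 tilt [-0.0016 -0.001  -1.    ]
```

Request:
move_arm(motion=[0,0,0.003,0,0,0.4,1])

```text
time_s: 16.08
tcp_pos: [0.6215, -0.0169, 0.1431]
ee_rot: [[0.862, -0.506, -0.001], [-0.506, -0.862, -0.001], [-0.001, 0.002, -1.0]]
wrist_force: [-3.2, -0.2, 2.4]
gripper_width: 0.499
```

```bash
python3 -c "
from h import *
tq(1)"
```

```text
t 16.08 eff6 [0.0351] mz [0.2401] F [-3.1666 -0.17    2.4132] tcp [ 0.6215 -0.0169  0.1431] w 43.395736613796046 j6 46.21924741908478 yaw -120.40377785837704 tilt [-0.0015 -0.001  -1.    ]
```

Request:
move_arm(motion=[0,0,0.003,0,0,0.4,1])

```text
time_s: 16.17
tcp_pos: [0.6215, -0.0169, 0.143]
ee_rot: [[0.844, -0.536, -0.001], [-0.536, -0.844, -0.001], [-0.001, 0.001, -1.0]]
wrist_force: [-3.2, 0.4, 1.5]
gripper_width: 0.495
```

```bash
python3 -c "
from h import *
tq(1)"
```

```text
t 16.17 eff6 [0.0352] mz [0.1988] F [-3.164   0.3582  1.5179] tcp [ 0.6215 -0.0169  0.143 ] w 43.066968070298266 j6 44.190654676460646 yaw -122.43332564027526 tilt [-0.0012 -0.0009 -1.    ]
```

The moment is falling back, so that rise was only noise. Continuing.

Request:
move_arm(motion=[0,0,0.003,0,0,0.4,1,0,0,0.006,0,0,0.8,1])

```text
time_s: 16.33
tcp_pos: [0.6215, -0.0169, 0.1428]
ee_rot: [[0.804, -0.594, -0.001], [-0.594, -0.804, -0.001], [-0.0, 0.001, -1.0]]
wrist_force: [-3.2, -0.9, 2.1]
gripper_width: 0.498
```

```bash
python3 -c "
from h import *
tq(1)"
```

```text
t 16.33 eff6 [0.0289] mz [0.2399] F [-3.2037 -0.8596  2.0772] tcp [ 0.6215 -0.0169  0.1428] w 43.29916901166661 j6 40.16540494277589 yaw -126.46411605085065 tilt [-0.001  -0.0008 -1.    ]
```

Request:
move_arm(motion=[0,0,0.003,0,0,0.4,1,0,0,0.006,0,0,0.8,1])

```text
time_s: 16.5
tcp_pos: [0.6214, -0.0169, 0.1425]
ee_rot: [[0.761, -0.649, -0.001], [-0.649, -0.761, -0.001], [-0.0, 0.001, -1.0]]
wrist_force: [-4.0, -0.4, 1.2]
gripper_width: 0.491
```

```bash
python3 -c "
from h import *
tq(1)"
```

```text
t 16.5 eff6 [0.0291] mz [0.2303] F [-4.0186 -0.3695  1.1696] tcp [ 0.6214 -0.0169  0.1425] w 42.681755051843936 j6 36.13787836442673 yaw -130.488836348447 tilt [-0.0008 -0.0008 -1.    ]
```

Request:
move_arm(motion=[0,0,0.003,0,0,0.4,1,0,0,0.006,0,0,0.8,1])

```text
time_s: 16.67
tcp_pos: [0.6214, -0.017, 0.1424]
ee_rot: [[0.713, -0.701, -0.001], [-0.701, -0.713, -0.001], [0.0, 0.001, -1.0]]
wrist_force: [-2.9, -0.1, 2.3]
gripper_width: 0.491
```

```bash
python3 -c "
from h import *
tq(1)"
```

```text
t 16.67 eff6 [0.0268] mz [0.2512] F [-2.9395 -0.0807  2.3488] tcp [ 0.6214 -0.017   0.1424] w 42.74294736476281 j6 32.110881663326175 yaw -134.5194511919077 tilt [-0.0006 -0.0007 -1.    ]
```

Request:
move_arm(motion=[0,0,0.003,0,0,0.4,1,0,0,0.006,0,0,0.8,1])

```text
time_s: 16.83
tcp_pos: [0.6214, -0.017, 0.1422]
ee_rot: [[0.662, -0.749, -0.0], [-0.749, -0.662, -0.001], [0.0, 0.001, -1.0]]
wrist_force: [-3.4, -0.5, 2.2]
gripper_width: 0.495
```

```bash
python3 -c "
from h import *
tq(1)"
```

```text
t 16.83 eff6 [-0.0295] mz [0.3323] F [-3.4025 -0.5023  2.2374] tcp [ 0.6214 -0.017   0.1422] w 43.0731616504414 j6 28.092558086612748 yaw -138.53163456245366 tilt [-0.0004 -0.0008 -1.    ]
```

Request:
move_arm(motion=[0,0,0.003,0,0,0.4,1,0,0,0.006,0,0,0.8,1])

```text
time_s: 17.0
tcp_pos: [0.6214, -0.017, 0.142]
ee_rot: [[0.608, -0.794, -0.0], [-0.794, -0.608, -0.001], [0.001, 0.001, -1.0]]
wrist_force: [-2.3, 0.3, 2.3]
gripper_width: 0.494
```

```bash
python3 -c "
from h import *
tq(1)"
```

```text
t 17.0 eff6 [-0.0422] mz [0.2727] F [-2.3051  0.3248  2.3318] tcp [ 0.6214 -0.017   0.142 ] w 42.96445859262354 j6 24.078947344520614 yaw -142.54116944806844 tilt [-0.0002 -0.0009 -1.    ]
```

Request:
move_arm(motion=[0,0,0.003,0,0,0.4,1,0,0,0.006,0,0,0.8,1])

```text
time_s: 17.17
tcp_pos: [0.6213, -0.017, 0.1418]
ee_rot: [[0.551, -0.834, 0.0], [-0.834, -0.551, -0.001], [0.001, 0.0, -1.0]]
wrist_force: [-2.6, -0.5, 1.4]
gripper_width: 0.499
```

```bash
python3 -c "
from h import *
tq(1)"
```

```text
t 17.17 eff6 [-0.0574] mz [0.4034] F [-2.5723 -0.5452  1.3761] tcp [ 0.6213 -0.017   0.1418] w 43.416562030574305 j6 20.067682795972367 yaw -146.54678388705267 tilt [ 0.     -0.0009 -1.    ]
```

Joint 6's effort steps from +0.027 to −0.030 at yaw ≈ −137°, then grows steadily. That is the contact, and the load is now about 28 N. Another 8° should give about 40 N.

Request:
move_arm(motion=[0,0,0.003,0,0,0.4,1,0,0,0.006,0,0,0.8,1])

```text
time_s: 17.33
tcp_pos: [0.6213, -0.017, 0.1416]
ee_rot: [[0.492, -0.871, 0.0], [-0.871, -0.492, -0.001], [0.001, 0.0, -1.0]]
wrist_force: [-3.3, 0.3, 2.3]
gripper_width: 0.499
```

```bash
python3 -c "
from h import *
tq(1)"
```

```text
t 17.33 eff6 [-0.0727] mz [0.3375] F [-3.3175  0.3281  2.3021] tcp [ 0.6213 -0.017   0.1416] w 43.44412673579454 j6 16.06058868387557 yaw -150.54420546739576 tilt [ 0.0002 -0.001  -1.    ]
```

Request:
move_arm(motion=[0,0,0.002,0,0,0.3,1,0,0,0.004,0,0,0.6,1,0,0,0.005,0,0,0.75,1])

```text
time_s: 17.58
tcp_pos: [0.6213, -0.017, 0.1414]
ee_rot: [[0.434, -0.901, 0.0], [-0.901, -0.434, -0.001], [0.001, 0.0, -1.0]]
wrist_force: [-3.1, 0.3, 2.0]
gripper_width: 0.498
```

```bash
python3 -c "
from h import *
tq(4)"
```

```text
t 17.73 eff6 [-0.3333 -0.3618 -0.3228 -0.2827] mz [0.3841 0.2596 0.3079 0.3056] F [-3.7721 -0.6172  2.1986] tcp [ 0.6213 -0.0171  0.1414] w 42.67293954840012 j6 12.36218180708723 yaw -154.2388401625255 tilt [ 0.0002 -0.0011 -1.    ]
```

Yaw −154.2°, with contact bracketed between −134.5° and −138.5°, gives 37–43 N. Releasing, then lifting straight up.

Request:
move_arm(motion=[0,0,0,0,0,0,1,0,0,0,0,0,0,1,0,0,0,0,0,0,0.5,0,0,0,0,0,0,0,0,0,0,0,0,0,-0.5,0,0,0,0,0,0,-0.8,0,0,0,0,0,0,-0.8,0,0,0,0,0,0,-0.8,0,0,0,0,0,0,-0.8,0,0,0,0,0,0,-0.8])

```text
time_s: 18.57
tcp_pos: [0.6215, -0.017, 0.1414]
ee_rot: [[0.435, -0.901, 0.001], [-0.901, -0.435, -0.001], [0.001, -0.0, -1.0]]
wrist_force: [-0.5, 0.6, 0.4]
gripper_width: 0.854
```

Request:
move_arm(motion=[0,0,-0.3,0,0,0,-0.9,0,0,-0.7,0,0,0,-0.9,0,0,-1.2,0,0,0,-0.9,0,0,-1.7,0,0,0,-0.9,0,0,-2.2,0,0,0,-0.9,0,0,-2.6,0,0,0,-0.9,0,0,-2.8,0,0,0,-0.9,0,0,-2.8,0,0,0,-0.9,0,0,-2.8,0,0,0,-0.9,0,0,-2.8,0,0,0,-0.9])

```text
time_s: 19.4
tcp_pos: [0.6207, -0.0169, 0.2518]
ee_rot: [[0.434, -0.901, -0.002], [-0.901, -0.434, -0.001], [0.0, 0.002, -1.0]]
wrist_force: [0.1, -0.4, 0.1]
gripper_width: 0.95
```

Run:
```python
from h import *
import cv2
print(r.sense()["wrist_force"])
a=imaging.capture("scene");cv2.imwrite("pics/s7.png",cv2.resize(a[140:250,270:390],None,fx=5,fy=5,interpolation=cv2.INTER_CUBIC))
```

```text
[ 0.1176 -0.3933  0.0543]
```

View pics/s7.png

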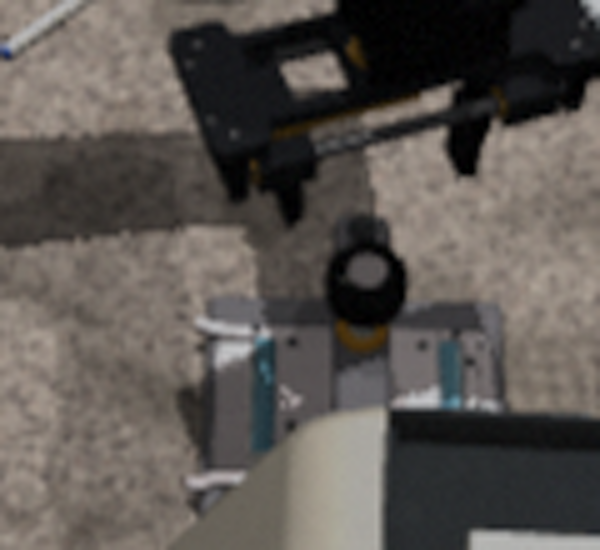

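The gripper is clear of the knob and the press is in place. The mat strips at (262,395) and (450,375) are still even. Handing in.

```bash
python3 -c "
from h import *
r.finish_job()"
```

```text
the job is handed in; nothing more can be done
```

The job is handed in at about 19.5 s of the 72 s allowed. The plate is against the back stop, the knob is screwed down to an estimated 37–43 N, and the gripper has let go. No verdict was reported, and the holding load is inferred rather than measured directly.

- **Plate:** I slid it in with half-open fingers until it stopped at about 6 N. The camera then showed equal mat strips in front of and behind the pressure plate, and these were still even after the knob was turned.
- **Knob:** I turned it about 152° clockwise in one grip, following it down as it sank. Joint 6's effort stepped sharply, marking contact, between 132° and 136°. I turned on to 16–20° past contact, which gives the load above.
- **Disagreements:** The wrist moment was noisy (about ±0.03 N m) and gave one false rise around 105–115°. The joint-effort slope after contact gave a slightly lower load, 31.5 N at the last clean reading, about 4° before the end. The two geometric and effort estimates both stay inside 25–55 N.
- **Last checks:** The wrist force was about 0, the gripper was clear above the knob, and the press had not visibly moved. I did not compare the beaker, timer and reagent bottle before and after, but the arm's path did not go near them at bench height.

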